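# Sort busbar links into the touch-latch locker

## Robot

A 7-joint arm with a two-finger parallel gripper is mounted at the origin on the work surface. World frame = base frame: x ahead of the robot, y to its left, z up, the work surface at z = 0. Lengths are in m, angles in rad, forces in N, time in s.
With the tool pointing down it reaches from about 0.425 to 0.95 m from the base axis. Payload 4.7 kg.
Tool frame: the origin (TCP) lies between the finger pads; the fingertips stand 25 mm ahead of it and the grasp point (between the pads) lies 6 mm ahead of it; z points along the fingers, y is the line along which they close (so a half turn about z gives the same grasp; the last joint's range is limited). The gripper opens to 85 mm and grips with 20 to 120 N. Pads are 22 mm wide; open, the fingers measure 114 mm over their backs; the gripper's body (76 mm by 85 mm) begins 54 mm behind the grasp point. The pads swing forward as they close: fully open they stand 13 mm farther back than shut.
Start: joints at [-1.194, 0.469, -0.049, 1.532, 0.024, 1.141, -0.082], TCP at [0.266, 0.62, 0.256] pointing down, gripper open.
Joint ranges: [-2.59, 2.59], [-0.33, 1.99], [-1.39, 1.29], [0.1, 2.45], [-1.04, 4.18], [0.21, 1.99], [-2.66, 2.66]. Speed limits (rad/s): [2.57, 2.57, 3.14, 3.14, 3.14, 3.14, 3.14].

## Interface

Orientations are given as a 3x3 rotation matrix whose columns are the frame's x, y, z axes.
In Python, from rig import * gives the robot as it stands. Calls block until the motion is done:
- movep(position, orientation): joint-space move of the TCP to a pose.
- move_l(position, attitude=None, feed=0.15, until_force=None): straight line of the TCP; attitude=None keeps the orientation; feed is the mean speed in m/s. With until_force (N) it stops when the force on the tool has changed by that much, and returns True; else False.
- move_joints(angles): joint-space move.
- command_gripper(opening, newtons=None): finger opening in m; newtons is the grip in N (None keeps the last); returns when the fingers have stopped.
- sleep(seconds).
- inverse_kinematics(position, orientation): joint angles nearest the present ones, or None.
- sense(): the state.
- camera(name): name is "scene" or "top"; returns (picture, depth): 400x640x3 uint8, red, green, blue; 400x640 float32, m along the optical axis (not along the pixel's ray), 0 where there is no reading.
- camera_params(name): a dict with "K" (3x3 intrinsics, pixels), "position" and "rotation" of the camera in the world. Camera axes: x right, y down, z forward; pixel columns grow to the right and rows downward; lengths in m; the calibration is good to about 2 mm. A picture is of the moment at which its call begins. camera_params takes no time and is no camera call.
A pose or a line that the arm cannot do raises Unreachable and nothing moves.
- finish_job(): hands the job in; it is judged then, once.
The state is a dict: "time_s": time; "joint_pos": joint angles; "qd": joint speeds; "joint_efforts": joint torques, N m; "position": TCP position; "tcp_rot": TCP orientation; "wrist_force": force on the tool from outside, world axes, zero at the start; "ft_torque": the same for the moment, N m; "finger_gap": finger opening in m; "gripper_force": force on a finger pad.
Only numpy, scipy, OpenCV 4.12 (cv2) and the standard library are available. Lean on these libraries where they do the work, as an engineer would, in place of code of your own. Each camera call takes 0.05 s, during which the arm holds its last target. There are 200 camera calls.

## Task

The orange busbar links on the mat came off the battery pack and go back into stock. Press the locker's yellow sloping door in until its catch lets go and it swings open, lay every link front to back on the floor of the bay made for its length (side by side, none on top of another), then push the door shut so that it stays caught. Do not shove or upset the other things on the bench.

Things in the scene. Friction and masses are not known exactly. Their poses are not given: they have to be found in the camera images.
- locker: Fixed grey steel box, 195 mm deep (x), 402 wide (y), 70 high at its front (-x), 104 at its back. Origin: centre of its underside, on the bench. All of its sloping top is one yellow door, flush between the side walls; open, it is reached from above. Inner floor 36 mm up, carrying three bays side by side; along the inside of the front wall a black ledge and the catch, up to 58 mm high, 26 deep.
- door (a joint): Yellow door, no handle: 388 mm wide, 4 thick, 187 from its back hinge to its free front edge. Radians: 0 to 0.01 = shut, caught (sloping down to the front by 0.175); grows as it swings up and back; 2.06 = open, 18 degrees past upright, free edge 277 mm up; negative = pressed in, stop at -0.052. A catch plate 30 mm wide stands 41 mm out of its inner face, mid-width, 12 from the free edge.
- door_pad (a point): Top of the black rubber press pad (30 mm across) on the door's outer face, mid-width, 162 mm from the hinge line, 25 from the free edge; moves with the door; point z = outward normal of the face. To release: press in past -0.035 rad (8 mm to the stop, about 5 N) and let go; a spring then swings it open at about 1 rad/s, pushing lightly at whatever is in its way, and holds it open.
- door_hinge (a point): Middle of the hinge line, which runs along the locker's y: in the locker's frame x +90.5, y 0, z 99.4 mm. To shut: push the door down against its spring (2 to 8 N near the free edge), on past 0 and in past -0.035 rad (to the stop) once, then let go: it stays caught. Pressed once more it opens again.
- bay_short: Grey moulded bay fixed in the locker, for 70 mm links: outside 130 x 130 x 25 mm, with one open-topped pocket in its middle, 84 long (x, front to back) and 124 wide (y), room for two links side by side. Pocket floor (black) 3 mm above the bay's underside, walls 22 above that. Origin: centre of its underside; axes along the locker's. Which of the three places it has varies.
- bay_mid: Grey moulded bay fixed in the locker, for 90 mm links: outside 130 x 130 x 25 mm, with one open-topped pocket in its middle, 104 long (x, front to back) and 124 wide (y), room for two links side by side. Pocket floor (black) 3 mm above the bay's underside, walls 22 above that. Origin: centre of its underside; axes along the locker's. Which of the three places it has varies.
- bay_long: Grey moulded bay fixed in the locker, for 110 mm links: outside 130 x 130 x 25 mm, with one open-topped pocket in its middle, 124 long (x, front to back) and 124 wide (y), room for two links side by side. Pocket floor (black) 3 mm above the bay's underside, walls 22 above that. Origin: centre of its underside; axes along the locker's. Which of the three places it has varies.
- link_short_a: Loose busbar link, 70 mm long (x): copper bar 19 x 5 mm, with a bolt hole near each bare end, in orange moulded insulation 36 mm long, 22 mm wide (y) and 14 mm thick (z). Origin: its centre. It looks the same from either end and either face; links differ only in length (70, 90 or 110 mm). 40 to 95 g. May be absent.
- link_short_b: Loose busbar link, 70 mm long (x): copper bar 19 x 5 mm, with a bolt hole near each bare end, in orange moulded insulation 36 mm long, 22 mm wide (y) and 14 mm thick (z). Origin: its centre. It looks the same from either end and either face; links differ only in length (70, 90 or 110 mm). 40 to 95 g. May be absent.
- link_mid_a: Loose busbar link, 90 mm long (x): copper bar 19 x 5 mm, with a bolt hole near each bare end, in orange moulded insulation 56 mm long, 22 mm wide (y) and 14 mm thick (z). Origin: its centre. It looks the same from either end and either face; links differ only in length (70, 90 or 110 mm). 40 to 95 g. May be absent.
- link_mid_b: Loose busbar link, 90 mm long (x): copper bar 19 x 5 mm, with a bolt hole near each bare end, in orange moulded insulation 56 mm long, 22 mm wide (y) and 14 mm thick (z). Origin: its centre. It looks the same from either end and either face; links differ only in length (70, 90 or 110 mm). 40 to 95 g. May be absent.
- link_long_a: Loose busbar link, 110 mm long (x): copper bar 19 x 5 mm, with a bolt hole near each bare end, in orange moulded insulation 76 mm long, 22 mm wide (y) and 14 mm thick (z). Origin: its centre. It looks the same from either end and either face; links differ only in length (70, 90 or 110 mm). 40 to 95 g. May be absent.
- link_long_b: Loose busbar link, 110 mm long (x): copper bar 19 x 5 mm, with a bolt hole near each bare end, in orange moulded insulation 76 mm long, 22 mm wide (y) and 14 mm thick (z). Origin: its centre. It looks the same from either end and either face; links differ only in length (70, 90 or 110 mm). 40 to 95 g. May be absent.
- mat: Fixed dark insulating mat, 340 x 340 x 3 mm, on which the links start lying flat. Origin: centre of its underside, on the bench.
- nut_a: Loose steel flange nut among the links, 26 mm across, 13 mm high. Origin: centre of its underside. Not part of the job.
- nut_b: Another such nut, not part of the job.
- hv_socket: Loose orange connector socket, 86 x 40 x 30 mm, right of the mat. Origin: centre of its underside. Not part of the job.
- port_cap: Loose aluminium flange 90 x 90 mm with a blue cover, 38 mm high, behind the mat. Origin: centre of its underside. Not part of the job.
- tape_roll: Loose roll of blue tape, 96 mm across, 25 mm high, lying flat right of the mat. Origin: centre of its underside. Not part of the job.
- seal_carton: Loose small carton, 75 x 110 x 55 mm, behind the mat. Origin: centre of its underside. Not part of the job.
There are look-alikes about, which are no part of the job. Leave any black or turquoise look-alike of the link_short_a alone.

How it is judged:
By the outcome, as a careful person would: the job done as asked, in the order asked, and still so for the second after the job is handed in, with the robot touching nothing.
Of link_short_a, link_short_b, link_mid_a, link_mid_b, link_long_a, link_long_b only 4 to 6 are there at a start; the rules pass over those that are not, and their reading is None.
At some moment in a run one of link_short_a, link_short_b, link_mid_a, link_mid_b, link_long_a, link_long_b may be knocked a few centimetres aside while the robot is not near it.
Once in a run the grip may slacken for a moment while it holds something.
It also fails if it takes over 210 s, if anything falls off the work surface, if the arm or the gripper's body presses on something with over 40 N, if the wrist force passes 120 N, or if a joint passes its speed limit or range.

## Working session

There is one attempt and no reset: what is moved stays moved. The work goes in short steps, each a Python script; the robot and the scene stay as the last script left them, time stands still between calls to the robot, and variables do not carry over. Pictures are saved under pics/ and viewed, at most 14 in all, crops included, and the job is handed in when it is done.

```bash
ls; mkdir -p pics; python3 - <<'E'
from rig import *
import cv2,numpy as np
for n in("scene","top"):
    p,d=camera(n); cv2.imwrite(f"pics/{n}0.png",p[:,:,::-1]); np.savez(f"{n}0.npz",p=p,d=d)
    c=camera_params(n); print(n,c["K"].tolist(),c["position"],np.round(c["rotation"],4).tolist())
s=sense(); print(s["time_s"],s["position"],s["wrist_force"],np.round(s["tcp_rot"],3).tolist())
E
```

```text
pics
scene [[494.8431757740402, 0.0, 318.4666814670607], [0.0, 494.8431757740402, 197.27454979313512], [0.0, 0.0, 1.0]] [1.09641998 1.01009131 1.00726908] [[-0.8683, 0.3039, -0.3919], [0.4959, 0.516, -0.6985], [-0.01, -0.8008, -0.5988]]
top [[427.31977933676075, 0.0, 317.37664165830876], [0.0, 427.31977933676075, 199.98288509292223], [0.0, 0.0, 1.0]] [ 0.421577   -0.04907263  1.17465747] [[0.0169, -0.9979, 0.0623], [-0.9997, -0.0181, -0.0178], [0.0189, -0.062, -0.9979]]
0.1 [0.26623766 0.61974112 0.25537331] [-0.61624107  0.37284932  0.13781919] [[-0.919, 0.395, -0.001], [0.395, 0.919, -0.002], [-0.0, -0.002, -1.0]]
```

View pics/top0.png

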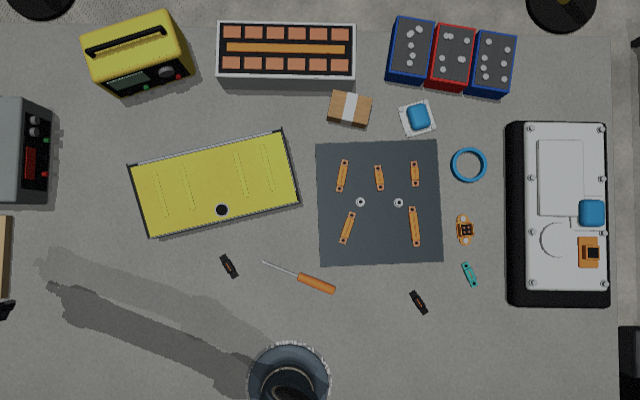

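View pics/scene0.png

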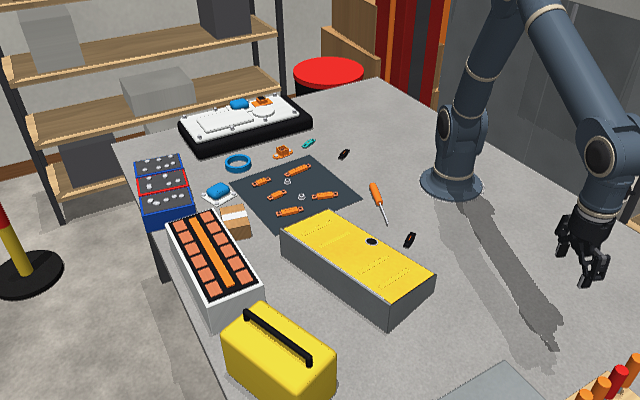

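The top view shows five orange links on the mat at (342,175), (379,178), (415,173), (347,228) and (416,226), with the nuts at (360,202) and (399,202). The black look-alikes are at (228,265) and (418,302), and the turquoise one at (470,273); all are off the mat, so I leave them alone. The door pad is at (222,210), and the hinge is on the far (upper) side. The five on the mat fit the description, and I'll confirm them in a crop with measured lengths.

```bash
cat > h.py <<'E'
from rig import *
import cv2,numpy as np
def ray(n,uv,z):
    c=camera_params(n);K=c["K"];R=np.array(c["rotation"]);o=np.array(c["position"])
    uv=np.atleast_2d(uv).astype(float)
    d=np.c_[(uv[:,0]-K[0][2])/K[0][0],(uv[:,1]-K[1][2])/K[1][1],np.ones(len(uv))]@R.T
    return o+d*((z-o[2])/d[:,2])[:,None]
def cloud(n,dep,m):
    c=camera_params(n);K=c["K"];v,u=np.nonzero(m&(dep>0));z=dep[v,u]
    return np.c_[(u-K[0][2])/K[0][0]*z,(v-K[1][2])/K[1][1]*z,z]@np.array(c["rotation"]).T+c["position"]
def rect(P):
    (c,(w,h),a)=cv2.minAreaRect(P[:,:2].astype(np.float32))
    a=np.deg2rad(a)
    if h>w: w,h,a=h,w,a+np.pi/2
    a=(a+np.pi/2)%np.pi-np.pi/2
    return np.array(c),w,h,a     # centre, long, short, angle of long axis in (-90,90]
def orange(p):
    h=cv2.cvtColor(p,cv2.COLOR_RGB2HSV)
    return (h[:,:,0]<22)&(h[:,:,1]>90)&(h[:,:,2]>60)
def links(p,roi,z=0.011,amin=60):
    m=orange(p).astype(np.uint8); q=np.zeros_like(m); x0,y0,x1,y1=roi; q[y0:y1,x0:x1]=m[y0:y1,x0:x1]
    q=cv2.morphologyEx(q,cv2.MORPH_CLOSE,np.ones((3,3)))
    out=[]
    for c in cv2.findContours(q,cv2.RETR_EXTERNAL,cv2.CHAIN_APPROX_NONE)[0]:
        if cv2.contourArea(c)<amin: continue
        out.append((*rect(ray("top",c[:,0],z)),c[:,0].mean(0)))
    return out
E
python3 - <<'E'
from h import *
np.set_printoptions(precision=4,suppress=True)
f=np.load("top0.npz");p,d=f["p"],f["d"]
for c in links(p,(316,140,443,268)): print(c)
h=cv2.cvtColor(p,cv2.COLOR_RGB2HSV)
m=(h[:,:,0]>22)&(h[:,:,0]<36)&(h[:,:,1]>100); m[:, :120]=0;m[:120]=0;m[:,310:]=0;m[245:]=0
k=cv2.findContours(m.astype(np.uint8),0,1)[0]; k=max(k,key=cv2.contourArea)
P=cloud("top",d,m); n=np.linalg.svd(P-P.mean(0),full_matrices=False)[2][2]; print("door",rect(P),P[:,2].min(),P[:,2].max(),n)
q=cv2.boxPoints(cv2.minAreaRect(k)); print(q)
ap=cv2.approxPolyDP(k,6,True)[:,0]; print(ap, [ray("top",a,0.07 if a[1]>190 else .104)[0] for a in ap])
g=h[:,:,2]<50; g[:190]=0;g[230:]=0;g[:,:205]=0;g[:,240:]=0
print("pad",cloud("top",d,g).mean(0),g.sum())
c=cv2.resize(p[135:275,310:450],None,fx=4.2,fy=4.2,interpolation=cv2.INTER_CUBIC);cv2.imwrite("pics/crop1.png",c[:,:,::-1])
E
```

```text
(array([ 0.4212, -0.1519]), 0.08943115174770355, 0.02324509434401989, np.float64(-0.3103916913648437), array([346.8857, 227.4857]))
(array([ 0.4286, -0.3343]), 0.10934755951166153, 0.024537811055779457, np.float64(0.13710573308919205), array([413.7528, 225.7416]))
(array([ 0.5591, -0.2372]), 0.06973960995674133, 0.023788530379533768, np.float64(0.15039384998662975), array([378.6102, 177.3051]))
(array([ 0.5722, -0.3344]), 0.06936556845903397, 0.022124165669083595, np.float64(0.003442614505760222), array([414.05  , 173.4833]))
(array([ 0.5631, -0.1352]), 0.0893167182803154, 0.022600753232836723, np.float64(-0.17033471805703204), array([341.6301, 175.274 ]))
door (array([0.525 , 0.1959]), 0.3921399712562561, 0.1813303530216217, np.float64(-1.3105445351947056)) 0.046241460490540565 0.10724027989382279 [-0.1633 -0.0425  0.9857]
[[129.4772 166.8612]
 [279.9106 130.0885]
 [297.1846 200.7549]
 [146.7512 237.5275]]
[[280 132]
 [130 167]
 [149 235]
 [297 200]] [array([0.6592, 0.0294, 0.104 ]), array([0.5626, 0.4021, 0.104 ]), array([0.393 , 0.3605, 0.07  ]), array([ 0.4896, -0.016 ,  0.07  ])]
pad [0.4581 0.1792 0.0684] 99
```

View pics/crop1.png

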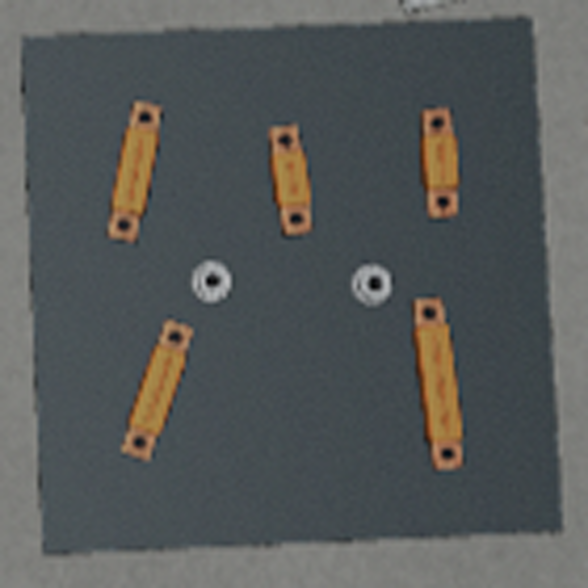

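All five match in the crop: orange insulation with copper ends, at 2 × 70, 2 × 90 and 1 × 110 mm. Next, press the door.

```bash
cat >> h.py <<'E'
YAW=0.2603; ORG=np.array([0.5262,0.1960,0.])
RL=np.array([[np.cos(YAW),-np.sin(YAW),0],[np.sin(YAW),np.cos(YAW),0],[0,0,1]])
def L(x,y,z): return ORG+RL@np.array([x,y,z])
def tilt(t): # tool leaning: z axis forward by t, in locker frame
    s,c=np.sin(t),np.cos(t); z=np.array([s,0,-c]); x=np.array([-c,0,-s])
    return RL@np.c_[x,np.cross(z,x),z]
def down(a):
    x=np.array([-np.cos(a),-np.sin(a),0]);z=np.array([0,0,-1.]); return np.c_[x,np.cross(z,x),z]
def snap(n,name):
    p,d=camera(n); cv2.imwrite(f"pics/{name}.png",p[:,:,::-1]); np.savez(f"{name}.npz",p=p,d=d); return p,d
E
python3 - <<'E'
from h import *
command_gripper(0.0,40)
R=tilt(.3); z=R[:,2]; nd=RL@np.array([np.sin(.175),0,-np.cos(.175)])
pad=np.array([0.4581,0.1792,0.070]); tip=lambda q:q-0.025*z
print(inverse_kinematics(tip(pad-0.04*nd),R),inverse_kinematics(tip(pad+0.01*nd),R))
movep(tip(pad-0.10*nd),R); move_l(tip(pad-0.015*nd))
hit=move_l(tip(pad+0.022*nd),feed=0.04,until_force=18)
s=sense(); print(hit,s["position"]+0.025*z,s["wrist_force"],s["time_s"])
q=s["position"]; move_l(q+RL@np.array([-.10,0,.14]),feed=0.35)
sleep(1.5); 
move_joints([-1.194, 0.469, -0.049, 1.532, 0.024, 1.141, -0.082]); sleep(.5)
p,d=snap("top","top1"); snap("scene","scene1"); print(sense()["time_s"])
c=cv2.resize(p[120:260,110:320],None,fx=3.8,fy=3.8,interpolation=cv2.INTER_CUBIC);cv2.imwrite("pics/crop2.png",c[:,:,::-1])
E
```

```text
[-0.56088912  0.21399257  0.06033089  2.30020297  0.17570708  0.3410976
  1.17010466] [-0.49081078  0.32792926 -0.01313882  2.31465283  0.35099469  0.22029798
  0.99635329]Traceback (most recent call last):
  File "<stdin>", line 7, in <module>
rig.Unreachable: the arm cannot follow that straight line within its joint ranges
```

```bash
python3 - <<'E'
from h import *
R=tilt(0.); z=R[:,2]; nd=RL@np.array([np.sin(.175),0,-np.cos(.175)])
pad=np.array([0.4581,0.1792,0.070]); tip=lambda q:q-0.025*z
movep(tip(pad-0.10*nd),R); move_l(tip(pad-0.015*nd))
hit=move_l(tip(pad+0.022*nd),feed=0.04,until_force=18)
s=sense(); print(hit,s["position"]+0.025*z,s["wrist_force"],s["time_s"])
q=s["position"]
for dx in(-.10,-.08,-.06,-.03,0):
    try: move_l(q+RL@np.array([dx,0,.16]),feed=0.35); print(dx); break
    except Unreachable: pass
print(sense()["time_s"])
sleep(1.5); 
move_joints([-1.194, 0.469, -0.049, 1.532, 0.024, 1.141, -0.082]); sleep(.5)
p,d=snap("top","top1"); snap("scene","scene1"); print(sense()["time_s"])
c=cv2.resize(p[120:260,110:320],None,fx=3.8,fy=3.8,interpolation=cv2.INTER_CUBIC);cv2.imwrite("pics/crop2.png",c[:,:,::-1])
E
```

```text
True [0.45996094 0.17978558 0.06390758] [-4.38815195 -2.46360048 17.89430525] 5.3
-0.1
5.9917
9.8333
```

View pics/crop2.png

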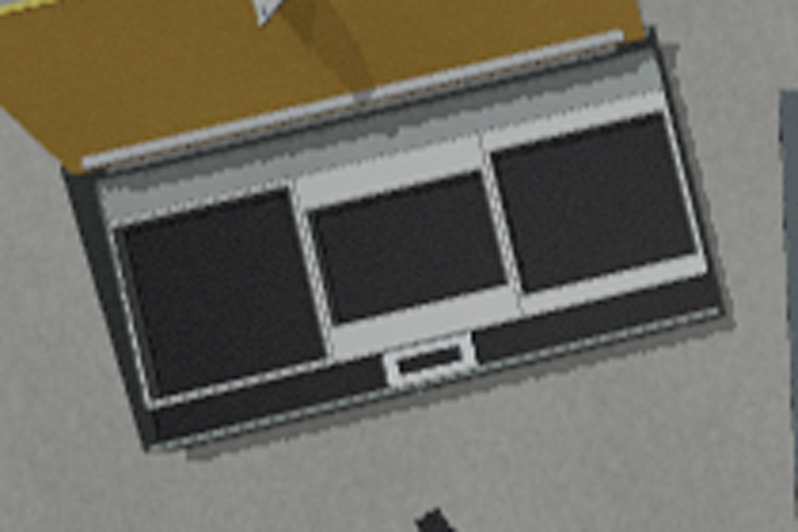

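The door is open. Left to right, the bays are long (crop 220,290), short (410,250) and mid (600,200). Next I measure the pocket centres.

```bash
python3 - <<'E'
from h import *
np.set_printoptions(precision=4,suppress=True)
f=np.load("top1.npz");p=f["p"]
g=(p.max(2)<70).astype(np.uint8); g=cv2.morphologyEx(g,cv2.MORPH_OPEN,np.ones((3,3)))
n,lab,st,ce=cv2.connectedComponentsWithStats(g,connectivity=4)
for i in range(1,n):
    if not(110<ce[i][0]<310 and 140<ce[i][1]<235 and st[i][4]>500): continue
    c=cv2.findContours((lab==i).astype(np.uint8),0,1)[0][0]
    print(ce[i],st[i][4])
    for z in(.039,.061):
        P=ray("top",c[:,0],z); r=rect(P); Q=(P-ORG)@RL
        print(z,(np.r_[r[0],z]-ORG)@RL, r[1:], "x",np.percentile(Q[:,0],[8,92]),"y",np.percentile(Q[:,1],[8,92]))
for c in links(p,(316,140,443,268)): print(c[:4])
E
```

```text
[265.4005 172.8868] 1758
0.039 [ 0.0027 -0.1307  0.039 ] (0.12349533289670944, 0.10200668126344681, np.float64(-1.3141632884181762)) x [-0.0474  0.053 ] y [-0.1915 -0.07  ]
0.061 [-0.0006 -0.1322  0.061 ] (0.1211029589176178, 0.10003060847520828, np.float64(-1.314163904274178)) x [-0.0496  0.0488] y [-0.1918 -0.0727]
[162.5888 212.3057] 929
0.039 [0.0099 0.1299 0.039 ] (0.2060982584953308, 0.17218877375125885, np.float64(0.32433204138037763)) x [-0.0874  0.0915] y [0.0606 0.2173]
0.061 [0.0065 0.1233 0.061 ] (0.2021057903766632, 0.16885307431221008, np.float64(0.3243322411174594)) x [-0.0889  0.0865] y [0.0553 0.209 ]
[216.4221 184.7799] 1431
0.039 [0.003  0.0027 0.039 ] (0.1234498918056488, 0.08174275606870651, np.float64(-1.3111481240110154)) x [-0.0372  0.0431] y [-0.058   0.0635]
0.061 [-0.0003 -0.0014  0.061 ] (0.12105841189622879, 0.08015920966863632, np.float64(-1.3111482405243131)) x [-0.0397  0.0391] y [-0.061   0.0582]
[167.11   196.8177] 2172
0.039 [0.003  0.1362 0.039 ] (0.12380389124155045, 0.12253611534833908, np.float64(-1.3133550190273366)) x [-0.0575  0.0634] y [0.07
[... 296 characters left out ...]
0882 -0.0659] y [-0.195 -0.035]
0.061 [-0.0787 -0.1169  0.061 ] (0.17199157178401947, 0.02304580807685852, np.float64(-1.3151617075108466)) x [-0.0896 -0.0678] y [-0.1953 -0.0384]
(array([ 0.4212, -0.1519]), 0.08943115174770355, 0.02324509434401989, np.float64(-0.3103916913648437))
(array([ 0.4286, -0.3343]), 0.10937419533729553, 0.024220414459705353, np.float64(0.12882834546035982))
(array([ 0.5591, -0.2372]), 0.06973960995674133, 0.023788530379533768, np.float64(0.15039384998662975))
(array([ 0.5722, -0.3344]), 0.06936556845903397, 0.022124165669083595, np.float64(0.003442614505760222))
(array([ 0.563 , -0.1351]), 0.08919548988342285, 0.022600753232836723, np.float64(-0.17033471805703204))
```

```bash
cat >> h.py <<'E'
PX=0.002; BY={70:0.001,90:-0.131,110:0.131}; AY=YAW-0.002
MAT=(312,136,448,272)
def go(pos,a):
    for k in(0,np.pi):
        try: movep(pos,down(a+k)); return a+k
        except Unreachable: pass
    raise Unreachable(str(pos))
def find():
    p,_=camera("top"); return [(min((70,90,110),key=lambda l:abs(l-r[1]*1e3)),r) for r in links(p,MAT)]
def pick(r):
    c,a=r[0],r[3]; command_gripper(0.05,60)
    go([*c,0.11],a); move_l([*c,0.0295],feed=0.2); command_gripper(0.0,60)
    move_l([*c,0.20],feed=0.3); g=sense()["finger_gap"]; print("gap",round(g,4)); return 0.017<g<0.028
def place(n,dy):
    t=L(PX,BY[n]+dy,0.21); go(t,AY); 
    if not 0.017<sense()["finger_gap"]<0.028: print("LOST",sense()["finger_gap"]); return False
    t[2]=0.10; move_l(t,feed=0.25); t[2]=0.0635
    hit=move_l(t,feed=0.06,until_force=7); s=sense(); print("put",n,hit,np.round(s["position"],4),round(s["finger_gap"],4),s["time_s"])
    if s["position"][2]>0.075: print("EARLY CONTACT"); return False
    command_gripper(0.034); t[2]=0.20; move_l(t,feed=0.3); return True
def one(n,dy):
    f=find(); print([(m,np.round(r[0],3),round(r[3],2)) for m,r in f])
    for m,r in f:
        if m==n: return pick(r) and place(n,dy)
    print("none",n)
E
python3 - <<'E'
from h import *
print(one(110,0.0)); p,d=snap("top","top2")
c=p[110:310,60:480]; cv2.imwrite("pics/crop3.png",cv2.resize(c,None,fx=1.9,fy=1.9,interpolation=cv2.INTER_CUBIC)[:,:,::-1])
E
```

```text
[(90, array([ 0.421, -0.152]), np.float64(-0.31)), (110, array([ 0.428, -0.334]), np.float64(0.14)), (70, array([ 0.559, -0.237]), np.float64(0.15)), (70, array([ 0.572, -0.334]), np.float64(0.0)), (90, array([ 0.563, -0.135]), np.float64(-0.17))]
gap 0.0205
put 110 True [0.4943 0.3229 0.067 ] 0.0202 18.9583
True
```

View pics/crop3.png

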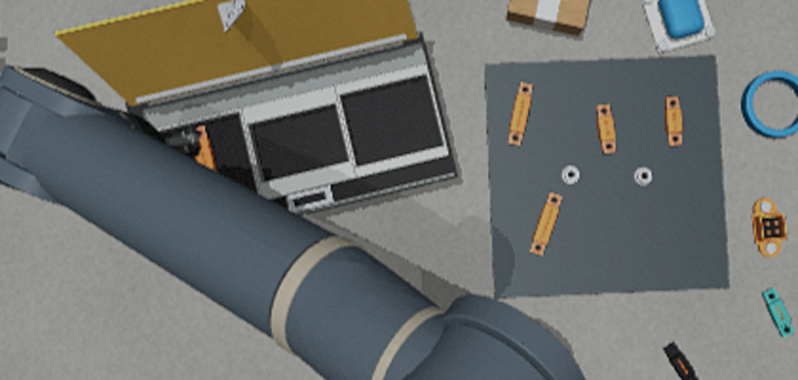

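The long link is in its bay at about (205,150) in the crop, and the mat is unobstructed with four links left. I'll carry on with those.

```bash
python3 - <<'E'
from h import *
for n,dy in((90,-.027),(90,.027),(70,-.027),(70,.027)):
    if not one(n,dy): print("STOP"); break
move_joints([-1.194, 0.469, -0.049, 1.532, 0.024, 1.141, -0.082])
p,d=snap("top","top3"); print(sense()["time_s"])
c=p[110:310,60:480]; cv2.imwrite("pics/crop4.png",cv2.resize(c,None,fx=1.9,fy=1.9,interpolation=cv2.INTER_CUBIC)[:,:,::-1])
E
```

```text
[(90, array([ 0.421, -0.152]), np.float64(-0.31)), (70, array([ 0.559, -0.237]), np.float64(0.15)), (70, array([ 0.572, -0.334]), np.float64(0.0)), (90, array([ 0.579, -0.112]), np.float64(-0.18))]
gap 0.0202
put 90 True [0.5685 0.0438 0.067 ] 0.0194 25.7667
[(70, array([ 0.559, -0.237]), np.float64(0.15)), (70, array([ 0.572, -0.334]), np.float64(0.0)), (90, array([ 0.579, -0.112]), np.float64(-0.18))]
gap 0.02
put 90 True [0.5548 0.0954 0.0673] 0.0201 31.3667
[(70, array([ 0.559, -0.237]), np.float64(0.15)), (70, array([ 0.572, -0.334]), np.float64(0.0))]
gap 0.0201
put 70 True [0.5347 0.1711 0.0672] 0.0204 38.1917
[(70, array([ 0.572, -0.334]), np.float64(0.0))]
gap 0.0197
put 70 True [0.5208 0.2232 0.0667] 0.0203 46.0833
48.75
```

View pics/crop4.png

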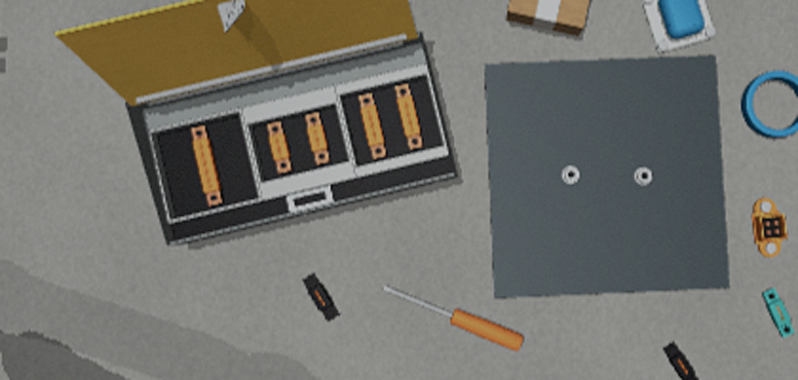

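All five links lie one by one in their bays in the crop: long at (205,165), short at (278,148) and (317,138), mid at (372,126) and (408,116). The mat holds only the nuts. Before shutting the door I check that the links lie flat and that the closing path is reachable.

```bash
cat >> h.py <<'E'
HN=np.array([.0905,.0994])
def tcp_for(phi,r=.158,dl=.002): # fingertip front corner on outer face, door at elevation phi
    u=np.array([-np.cos(phi),np.sin(phi)]);n=np.array([np.sin(phi),np.cos(phi)])
    c=HN+r*u+dl*n; return L(c[0]+.011,0,c[1]+.025)
E
python3 - <<'E'
from h import *
np.set_printoptions(precision=4,suppress=True)
f=np.load("top3.npz");p,d=f["p"],f["d"]
for c in links(p,(140,150,292,222),z=.048):
    q=(np.r_[c[0],.048]-ORG)@RL
    m=np.zeros(d.shape,bool); v=cv2.circle(m.astype(np.uint8),(int(c[4][0]),int(c[4][1])),22,1,-1).astype(bool)&orange(p)
    P=cloud("top",d,v); Q=(P-ORG)@RL; s=np.abs(Q[:,1]-q[1])<.014; Q=Q[s]
    z=[np.median(Q[(Q[:,0]-q[0])*sg>c[1]*.25,2]) for sg in(-1,1)]
    print(q,c[1:3],round(c[3]-YAW,3),"end z",z)
R=tilt(0.)
for w in[L(-.05,0,.42),L(.2,0,.40),L(.2,0,.28)]+[tcp_for(np.deg2rad(a)) for a in(90,60,30,0,-10)]: print(w,inverse_kinematics(w,R))
E
```

```text
[0.0012 0.1313 0.048 ] (0.1116199791431427, 0.025652635842561722) -0.001 end z [np.float64(0.04945562721949748), np.float64(0.04937947844792978)]
[0.0017 0.0285 0.048 ] (0.072068952023983, 0.02410195581614971) 0.014 end z [np.float64(0.0485778655941822), np.float64(0.04811190532273968)]
[ 0.0014 -0.0251  0.048 ] (0.07217465341091156, 0.023530714213848114) 0.012 end z [np.float64(0.04848180871776997), np.float64(0.047850124001265204)]
[-0.     -0.1035  0.048 ] (0.09177979826927185, 0.023441141471266747) -0.017 end z [np.float64(0.04912080470355473), np.float64(0.048486161710026954)]
[ 0.001  -0.1557  0.048 ] (0.09182308614253998, 0.023094777017831802) 0.006 end z [np.float64(0.04886995808505468), np.float64(0.04912608363674409)]
[0.1178 0.1321 0.048 ] (0.09448262304067612, 0.021298376843333244) -1.811 end z [np.float64(nan), np.float64(nan)]
[0.4779 0.1831 0.42  ] [-0.544   0.0897  0.1048  1.673  -0.0095  1.3794  1.3933]
[0.7195 0.2475 0.4   ] [-0.4065  0.558   0.0366  1.0713 -0.0194  1.5127  1.4568]
[0.7195 0.2475 0.28  ] [-0.388   0.5993  0.0022  1.2634 -0.0013  1.2789  1.4453]
[0.6262 0.2226 0.2824] [-0.4159  0.431   0.0154  1.5309 -0.007   1.1798  1.4319]
[0.5496 0.2022 0.2622] [-0.4454  0.3168  0.0264  1.7478 -0.0094  1.0771  1.4152]
[0.493  0.1872 0.2051] [-0.4632  0.2828  0.0247  1.9417 -0.0087  0.9172  1.3968]
[0.4716 0.1815 0.1264] [-0.4521  0.3577  0.0016  2.059  -0.0008  0.7249  1.3811]
[0.4736 0.182  0.0989] [-0.4417  0.4038 -0.0103  2.0727  0.0065  0.665   1.3748]
  return _methods._mean(a, axis=axis, dtype=dtype,
  ret = ret.dtype.type(ret / rcount)
```

```bash
python3 - <<'E'
from h import *
f=np.load("top0.npz");P=cloud("top",f["d"],np.ones(f["d"].shape,bool))
s=(P[:,0]>.66)&(P[:,0]<.80)&(P[:,1]>.17)&(P[:,1]<.33); print("max z behind",P[s,2].max())
R=tilt(0.); command_gripper(0.0,40)
movep(L(-.05,0,.42),R); move_l(L(.2,0,.40),feed=.2); move_l(L(.2,0,.28),feed=.15)
f0=np.array(sense()["wrist_force"])
for a in(90,75,60,45,30,18,8,-2,-8):
    move_l(tcp_for(np.deg2rad(a)),feed=.12); s=sense(); print(a,np.round(np.array(s["wrist_force"])-f0,1))
nd=RL@np.array([np.sin(.175),0,-np.cos(.175)])
q=np.array(s["position"]); hit=move_l(q+.03*nd,feed=.04,until_force=18); s=sense(); q=np.array(s["position"])
print(hit,q-[0,0,.025],s["wrist_force"],s["time_s"])
move_l(q-.08*nd,feed=.1); sleep(.3); print(sense()["wrist_force"])
move_l(q-.08*nd+RL@np.array([-.06,0,.08])); move_joints([-1.194, 0.469, -0.049, 1.532, 0.024, 1.141, -0.082]); sleep(.5)
p,d=snap("top","top4"); snap("scene","scene4"); print(sense()["time_s"])
E
```

```text
max z behind 0.09880746028764453
90 [ 2.2  0.9 -0.3]
75 [ 3.   1.6 -1.6]
60 [2.2 0.3 0.7]
45 [0.3 0.9 2.2]
30 [0.4 0.8 1.9]
18 [1.6 0.6 2.6]
8 [0.7 0.4 4. ]
-2 [1.1 0.1 5.4]
-8 [ 0.3 -0.2  5.2]
True [0.4753314  0.18252266 0.06738422] [-6.0436117  -2.91922478 21.71756721] 58.2667
[ 0.12903508 -0.39489215  0.15378555]
62.6917
```

View pics/scene4.png

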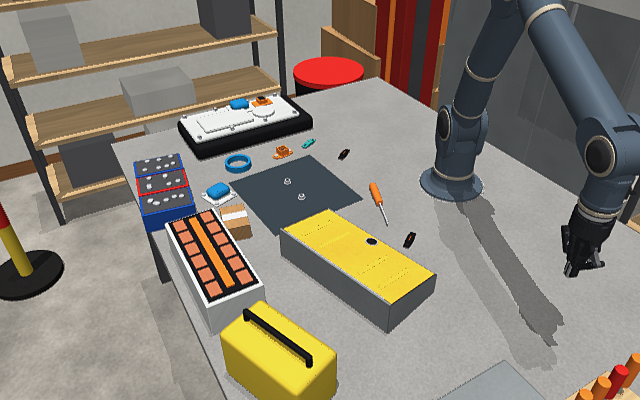

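```bash
python3 - <<'E'
from h import *
a,b=np.load("top0.npz"),np.load("top4.npz")
g=lambda d:(lambda P:(P[:,2]>.04)&(P[:,2]<.12))(cloud("top",d,np.ones(d.shape,bool)))
m=np.zeros(a["d"].shape,bool); m[160:210,160:280]=1
h=cv2.cvtColor(b["p"],cv2.COLOR_RGB2HSV); m&=(h[:,:,0]>22)&(h[:,:,0]<36)&(h[:,:,1]>100)&(a["d"]>0)&(b["d"]>0)
print(m.sum(),"depth change mean",(b["d"]-a["d"])[m].mean())
df=np.abs(a["p"].astype(int)-b["p"]).max(2)>60; n,l,s,c=cv2.connectedComponentsWithStats(df.astype(np.uint8))
print([(c[i].round(),s[i][4]) for i in range(1,n) if s[i][4]>12])
E
```

```text
5804 depth change mean -5.8819125e-05
[(array([342., 175.]), np.int32(208)), (array([414., 173.]), np.int32(164)), (array([379., 177.]), np.int32(168)), (array([414., 226.]), np.int32(287)), (array([347., 227.]), np.int32(220)), (array([  6., 309.]), np.int32(218))]
```

The door is shut and flush at about (360,255), with the same depth as at the start. The mat holds only the nuts and nothing else has moved; the one other change, at (6,309) in the top view, is the gripper itself, now closed.

```bash
python3 -c "
from rig import *
print(finish_job())"
```

```text
the job is handed in; nothing more can be done
None
```

The job is handed in: all five links (2 × 70 mm, 2 × 90 mm, 1 × 110 mm) lie flat and side by side in their own bays, the door is shut and caught, and nothing else on the bench was moved.

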